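Flashlights in order of height on the dock by the courtyard door

TASK

Stand the four black flashlights upright on the row of four round metal pads, one to a pad and centred on it, in order of height: the tallest on the pad next to the jade-green bowl, the shortest at the far end. Do not knock any flashlight over on the way, and leave the bowl where it is.

Things in the scene. Friction and masses are not known exactly. Their poses are not given: they have to be found in the camera images.
- flashlight_small: black steel flashlight, the shortest of four, 65 mm tall, standing on its tail cap with the round lens up; round about its z axis: barrel 26 mm across, head (the top 32 mm, straight-sided, plain to grip) 32 mm across. Origin at the centre of its underside, z up along its axis
- flashlight_medium: black steel flashlight, second shortest of four, 90 mm tall, standing on its tail cap with the round lens up; round about its z axis: barrel 28 mm across, head (the top 32 mm, straight-sided, plain to grip) 36 mm across. Origin at the centre of its underside, z up along its axis
- flashlight_large: black steel flashlight, second tallest of four, 115 mm tall, standing on its tail cap with the round lens up; round about its z axis: barrel 30 mm across, head (the top 32 mm, straight-sided, plain to grip) 40 mm across. Origin at the centre of its underside, z up along its axis
- flashlight_extra_large: black steel flashlight, the tallest of four, 140 mm tall, standing on its tail cap with the round lens up; round about its z axis: barrel 32 mm across, head (the top 32 mm, straight-sided, plain to grip) 44 mm across. Origin at the centre of its underside, z up along its axis
- pad_1: flat round aluminium pad, 56 mm across, 4 mm thick, fixed on a light wooden board 12 mm thick (pad top 16 mm above the slate); one of a straight row of four alike, 85 mm apart, at the row's right-hand end as the robot sees it (-y). Origin at the centre of its underside (on the board), z up
- pad_2: flat round aluminium pad, 56 mm across, 4 mm thick, fixed on a light wooden board 12 mm thick (pad top 16 mm above the slate); one of a straight row of four alike, 85 mm apart, second from the right. Origin at the centre of its underside (on the board), z up
- pad_3: flat round aluminium pad, 56 mm across, 4 mm thick, fixed on a light wooden board 12 mm thick (pad top 16 mm above the slate); one of a straight row of four alike, 85 mm apart, third from the right. Origin at the centre of its underside (on the board), z up
- pad_4: flat round aluminium pad, 56 mm across, 4 mm thick, fixed on a light wooden board 12 mm thick (pad top 16 mm above the slate); one of a straight row of four alike, 85 mm apart, at the left-hand end (+y). Origin at the centre of its underside (on the board), z up
- bowl: jade-green ceramic bowl, 100 mm across, 42 mm high, standing on the slate just past one end of the row of pads, about 120 mm from the centre of the end pad; it may be at either end (a flat grey tin box, 34 mm high, stands at the other). Origin at the centre of its underside

How it is judged:
At the end, for the whole second after the job is handed in: Each flashlight stands upright (within 0.12 rad) and at rest on its own pad, its axis within 12 mm of the pad's centre, in order of height from the tallest on the pad beside the bowl to the shortest on the pad at the other end (((horizontal distance between bowl and pad_1 below 0.2 m and horizontal distance between flashlight_extra_large and pad_1 below 0.012 m and z of flashlight_extra_large in the frame of pad_1 between 0 and 0.009 m and horizontal distance between flashlight_large and pad_2 below 0.012 m and z of flashlight_large in the frame of pad_2 between 0 and 0.009 m and horizontal distance between flashlight_medium and pad_3 below 0.012 m and z of flashlight_medium in the frame of pad_3 between 0 and 0.009 m and horizontal distance between flashlight_small and pad_4 below 0.012 m and z of flashlight_small in the frame of pad_4 between 0 and 0.009 m) or (horizontal distance between bowl and pad_4 below 0.2 m and horizontal distance between flashlight_extra_large and pad_4 below 0.012 m and z of flashlight_extra_large in the frame of pad_4 between 0 and 0.009 m and horizontal distance between flashlight_large and pad_3 below 0.012 m and z of flashlight_large in the frame of pad_3 between 0 and 0.009 m and horizontal distance between flashlight_medium and pad_2 below 0.012 m and z of flashlight_medium in the frame of pad_2 between 0 and 0.009 m and horizontal distance between flashlight_small and pad_1 below 0.012 m and z of flashlight_small in the frame of pad_1 between 0 and 0.009 m)) and angle between each of flashlight_small, flashlight_medium, flashlight_large, flashlight_extra_large's own z axis and vertical below 0.12 rad and linear speed of each of flashlight_small, flashlight_medium, flashlight_large, flashlight_extra_large below 0.02 m/s); the robot touches nothing.
It fails at once if a flashlight is knocked over (leans more than 0.8 rad) (angle between any of flashlight_small, flashlight_medium, flashlight_large, flashlight_extra_large's own z axis and vertical above 0.8 rad).
It fails at once if the bowl is pushed more than 20 mm from its place (distance of bowl from where it was at the start of the episode above 0.02 m).
It also fails if it takes over 120 s, if anything falls off the work surface, if the arm or the gripper's body presses on something with over 40 N, if the wrist force passes 120 N, or if a joint passes its speed limit or range.

ROBOT

A 6-joint arm with a two-finger parallel gripper is mounted at the origin on the work surface. World frame = base frame: x ahead of the robot, y to its left, z up, the work surface at z = 0. Lengths are in m, angles in rad, forces in N, time in s.
With the tool pointing down it reaches from about 0.35 to 0.875 m from the base axis. Payload 4.2 kg.
Tool frame: the origin (TCP) lies between the finger pads; the fingertips stand 19 mm ahead of it and the grasp point (between the pads) is the TCP (tip_extent is the distance from the TCP to the fingertips, in m); z points along the fingers, y is the line along which they close (so a half turn about z gives the same grasp; the last joint's range is limited). The gripper opens to 85 mm and grips with 20 to 120 N. Pads are 22 mm wide; open, the fingers measure 114 mm over their backs; the gripper's body (76 mm by 85 mm) begins 54 mm behind the grasp point. The pads swing forward as they close: fully open they stand 13 mm farther back than shut.
Start: joints at [1.564, 0.385, 0.008, 0, -1.194, -0.259], TCP at [0.164, 0.603, 0.25] pointing down, gripper open.
Joint ranges: [-3.14, 3.14], [-1.21, 2.06], [-1.07, 1.41], [-3.16, 2.05], [-2.99, -0.16], [-3.1, 3.1]. Speed limits (rad/s): [2.79, 2.79, 3.14, 3.14, 3.14, 3.14].

INTERFACE

Orientations are given as a 3x3 rotation matrix whose columns are the frame's x, y, z axes.
In Python, from plant import * gives the robot as it stands. The module is installed in compiled form; this text tells all that it offers.
- The arm moves only by the tool jog_arm, never from a script. Its argument "deltas" is a list of rows, each an object with "slide": the shift along the tool's x, y, z in m, a list of three; "rot": the turn, a rotation vector about the tool's x, y, z in degrees, a list of three. In form: [{"slide": [dx, dy, dz], "rot": [wx, wy, wz]}, ...]. A call has 1 to 5 rows; each row shifts and turns the commanded pose from where the row before left it, along the tool's axes as they then stand; what a row does not reach is not made up. A row lasts 1/12 s, in which the tool goes at most 41.7 mm and 7.16 degrees, less where a joint would pass 70% of its speed; a pose out of reach is approached as far as the arm can. A call is refused whole if a number of a shift passes 0.0417 or a number of a turn 7.16, either way. A call with a gripper value outside its range is refused whole. "grip" is the closure, from 0 (fully open) to 1 (shut), set as the call begins (left out, the last holds). The fingers move at their own pace and stop on an object; "force" is the grip in N (left out, the last holds). Time passes only in rows, so rows that do not move let the fingers close. It gives the time, the measured TCP pose, the force, the opening and the grip force at its end, in the units of the state.
- observe(): the state, without advancing time (a new reading comes with each control period).
- snapshot(name): name is "scene" or "top" or "wrist"; returns (picture, depth): 400x640x3 uint8, red, green, blue; 400x640 float32, m along the optical axis (not along the pixel's ray), 0 where there is no reading.
- camera_model(name): a dict with "fov_y" (degrees; the focal length in pixels is half the picture's height over the tangent of half this angle, whatever the lens; pixels are square), "cx", "cy" (the principal point, pixels), "k1" (the pictures are not rectified: a ray, as slopes to the right and down, at radius r is drawn at 1 + k1 r^2 times it, then the intrinsics apply), "position" and "orientation" of the camera in the world. Camera axes: x right, y down, z forward; pixel columns grow to the right and rows downward; lengths in m; the calibration is good to about 2 mm. A picture is of the moment at which its call begins: read the wrist's pose just before it. camera_model takes no time and is no camera call; for the wrist camera it gives the pose at the moment of the call.
- hand_in(): hands the job in; it is judged then, once.
The state is a dict: "clock": time; "qpos": joint angles; "qvel": joint speeds; "effort": joint torques, N m; "eef_pos": TCP position; "tcp_rot": TCP orientation; "contact_force": force on the tool from outside, world axes, zero at the start; "wrist_torque": the same for the moment, N m; "gripper_width": finger opening in m; "grasp_force": force on a finger pad.
Only numpy, scipy, OpenCV 4.12 (cv2) and the standard library are available. Lean on these libraries where they do the work, as an engineer would, in place of code of your own. Each camera call takes 0.05 s, during which the arm holds its last target. There are 200 camera calls.

## Working session

There is one attempt and no reset: what is moved stays moved. The work goes in short steps, Python scripts to look and compute and a tool call to move; the robot and the scene stay as the last step left them, time stands still between calls to the robot, and variables do not carry over. Pictures are saved under pics/ and viewed, at most 14 in all, crops included, and the job is handed in when it is done.

Besides the shell and the picture viewer there is one more tool, called as name([rows], argument=value, ...), one row to a line, values as JSON. jog_arm: Moves the arm, as the interface text tells. Its arguments: {"type":"object","properties":{"deltas":{"type":"array"},"grip":{"type":"number"},"force":{"type":"number"}},"required":["deltas"]}

```bash
mkdir -p pics
cat > h.py <<'E'
from plant import *
import numpy as np, cv2
def shot(n):
    m=camera_model(n); p,d=snapshot(n); return m,p,d
def world(m,d):
    h,w=d.shape; f=h/2/np.tan(np.radians(m["fov_y"])/2)
    K=np.array([[f,0,m["cx"]],[0,f,m["cy"]],[0,0,1.]])
    u,v=np.meshgrid(np.arange(w),np.arange(h))
    pts=np.stack([u,v],-1).reshape(-1,1,2).astype(np.float64)
    # invert r_d = r(1+k1 r^2)
    n=((pts-[m["cx"],m["cy"]])/f)[:,0]; x=n.copy()
    for _ in range(20): x=n/(1+m["k1"]*(x**2).sum(1,keepdims=True))
    ray=np.c_[x,np.ones(len(x))]@np.array(m["orientation"]).T
    ray=ray.reshape(h,w,3); P=np.array(m["position"])
    return ray,P,P+ray*d[...,None]
E
python3 - <<'E'
from h import *
s=observe(); print({k:np.round(v,3).tolist() for k,v in s.items()})
for n in("scene","top"):
    m,p,d=shot(n); print(n,{k:np.round(v,3).tolist() for k,v in m.items()})
    cv2.imwrite(f"pics/{n}0.png",p[...,::-1]); np.savez(f"{n}0.npz",p=p,d=d)
E
```

```text
{'clock': 0.0, 'qpos': [1.564, 0.386, 0.007, -0.001, -1.194, -0.259], 'qvel': [-0.001, -0.0, 0.0, -0.0, 0.0, -0.001], 'effort': [-0.0, -39.229, 18.84, 4.186, -0.005, -0.0], 'eef_pos': [0.164, 0.603, 0.249], 'tcp_rot': [[0.965, -0.263, -0.001], [-0.263, -0.965, -0.002], [0.0, 0.002, -1.0]], 'contact_force': [0.856, 0.094, 0.834], 'wrist_torque': [0.002, -0.057, 0.045], 'grasp_force': 0.0, 'gripper_width': 0.086}
scene {'fov_y': 56.854, 'cx': 319.746, 'cy': 203.207, 'k1': -0.002, 'position': [1.125, 0.193, 0.436], 'orientation': [[-0.326, 0.485, -0.812], [0.945, 0.183, -0.27], [0.018, -0.855, -0.518]]}
top {'fov_y': 55.902, 'cx': 319.162, 'cy': 202.412, 'k1': -0.066, 'position': [0.344, 0.017, 0.938], 'orientation': [[0.015, -0.981, 0.191], [-1.0, -0.016, -0.005], [0.008, -0.191, -0.982]]}
```

View pics/scene0.png

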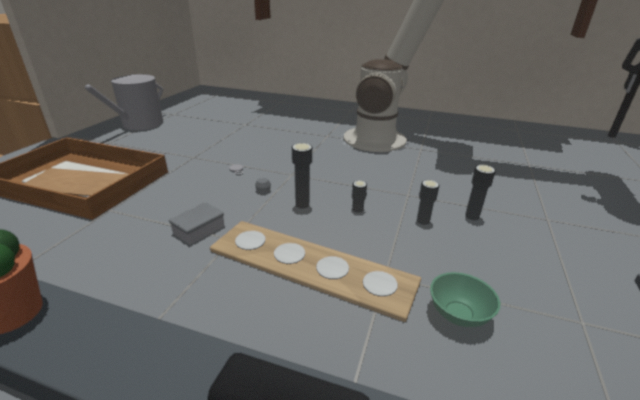

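View pics/top0.png

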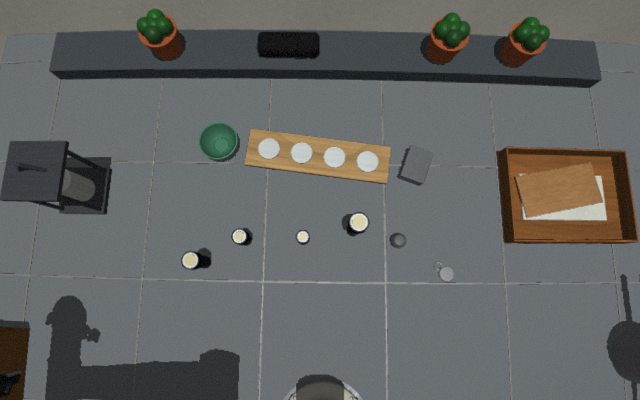

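The top view shows the pads at about (269,148), (302,153), (334,157) and (367,161). The bowl is at (219,142), so it is next to pad_4 (+y). The lenses are at (191,260) large, (240,237) medium, (303,237) small and (359,223) XL. The scene view agrees with this.

```bash
cat >> h.py <<'E'
def blob(p,u,v,r,thr=None):
    h,w=p.shape[:2]; g=p.min(2).astype(np.uint8); y0,x0=max(0,v-r),max(0,u-r)
    c=g[y0:v+r,x0:u+r]; t,b=cv2.threshold(c,0,255,cv2.THRESH_OTSU) if thr is None else cv2.threshold(c,thr,255,0)
    n,l,s,ce=cv2.connectedComponentsWithStats(b); k=1+np.argmax(s[1:,4])
    return ce[k]+[x0,y0], s[k]
def cast(m,uv,z):
    f=200/np.tan(np.radians(m["fov_y"])/2); n=(np.array(uv)-[m["cx"],m["cy"]])/f; x=n.copy()
    for _ in range(20): x=n/(1+m["k1"]*(x@x))
    r=np.array(m["orientation"])@np.r_[x,1]; P=np.array(m["position"]); return P+r*(z-P[2])/r[2]
E
python3 - <<'E'
from h import *
T=dict(top=dict(L=(191,260,.115,11),M=(240,237,.09,10),S=(303,237,.065,9),X=(359,223,.14,12),p4=(269,148,.016,14),p3=(302,153,.016,14),p2=(334,157,.016,14),p1=(367,161,.016,14)),
scene=dict(L=(484,170,.115,10),M=(430,184,.09,10),S=(360,184,.065,8),X=(302,147,.14,11),p4=(380,283,.016,18),p3=(333,267,.016,18),p2=(290,253,.016,18),p1=(250,240,.016,18)))
for n in T:
    q=np.load(n+"0.npz"); m=camera_model(n)
    for k,(u,v,z,r) in T[n].items():
        c,s=blob(q["p"],u,v,r); print(n,k,np.round(c,1),s[2:],np.round(cast(m,c,z),4))
E
```

```text
top L [189.7 259.8] [ 16  17 204] [0.3721 0.2929 0.115 ]
top M [238.9 235.8] [ 13  14 142] [0.4289 0.1932 0.09  ]
top S [302.3 236.2] [ 12  11 100] [0.4331 0.051  0.065 ]
top X [358.5 221.6] [ 18  18 254] [ 0.4584 -0.0714  0.14  ]
top p4 [268.5 148.1] [ 22  21 353] [0.663  0.1449 0.016 ]
top p3 [301.1 152.4] [ 21  21 352] [0.6527 0.0609 0.016 ]
top p2 [334.  156.6] [ 22  21 356] [ 0.6428 -0.0234  0.016 ]
top p1 [367. 161.] [ 22  21 357] [ 0.6327 -0.1078  0.016 ]
scene L [484.7 168.2] [ 18   9 124] [0.3741 0.294  0.115 ]
scene M [430.2 180.4] [ 20  20 268] [0.4183 0.1941 0.09  ]
scene S [359.9 181. ] [ 16  16 170] [0.425  0.0507 0.065 ]
scene X [301.5 143.2] [ 22  22 331] [ 0.4438 -0.0767  0.14  ]
scene p4 [379.8 282.5] [ 34  24 639] [0.6676 0.1469 0.016 ]
scene p3 [332.3 266.7] [ 32  22 553] [0.6574 0.0626 0.016 ]
scene p2 [289.1 252.4] [ 31  20 488] [ 0.6472 -0.0217  0.016 ]
scene p1 [249.8 239.3] [ 30  18 425] [ 0.637  -0.1061  0.016 ]
```

```bash
cat >> h.py <<'E'
def to(x,y,z):
    s=observe(); R=np.array(s["tcp_rot"]); d=R.T@(np.array([x,y,z])-s["eef_pos"])
    rv=cv2.Rodrigues(R.T@np.array([[-.119,-.993,0],[-.993,.119,0],[0,0,-1]]).T)[0].ravel()
    print("t",s["clock"],"pos",np.round(s["eef_pos"],4),"slide",np.round(d,4),"rot",np.round(np.degrees(rv),2),"q6",round(s["qpos"][5],2),"w",round(s["gripper_width"],4))
E
true
```

jog_arm([
  {"slide": [0, 0, 0], "rot": [0, 0, 7]},
  {"slide": [0, 0, 0], "rot": [0, 0, 7]},
  {"slide": [0, 0, 0], "rot": [0, 0, 7]},
  {"slide": [0, 0, 0], "rot": [0, 0, 7]},
  {"slide": [0, 0, 0], "rot": [0, 0, 7]},
])

```text
clock: 0.52
eef_pos: [0.164, 0.6027, 0.2496]
tcp_rot: [[0.635, -0.773, -0.0], [-0.773, -0.635, -0.001], [0.001, 0.001, -1.0]]
contact_force: [-0.5, -0.3, -0.3]
gripper_width: 0.0855
grasp_force: 0.0
```

jog_arm([
  {"slide": [0, 0, 0], "rot": [0, 0, 7]},
  {"slide": [0, 0, 0], "rot": [0, 0, 7]},
  {"slide": [0, 0, 0], "rot": [0, 0, 7]},
  {"slide": [0, 0, 0], "rot": [0, 0, 7]},
  {"slide": [0, 0, 0], "rot": [0, 0, 7]},
])

```text
clock: 0.93
eef_pos: [0.1641, 0.6027, 0.2496]
tcp_rot: [[0.077, -0.997, -0.0], [-0.997, -0.077, -0.001], [0.001, 0.0, -1.0]]
contact_force: [0.2, -0.5, -0.1]
gripper_width: 0.0853
grasp_force: 0.0
```

jog_arm([
  {"slide": [0, 0, 0], "rot": [0, 0, 7]},
  {"slide": [0, 0, 0], "rot": [0, 0, 4.6]},
  {"slide": [0, 0, 0], "rot": [0, 0, 0]},
])

```text
clock: 1.18
eef_pos: [0.1641, 0.6027, 0.2497]
tcp_rot: [[-0.12, -0.993, -0.0], [-0.993, 0.12, -0.001], [0.001, 0.0, -1.0]]
contact_force: [0.6, 0.9, 0.0]
gripper_width: 0.0852
grasp_force: 0.0
```

jog_arm([
  {"slide": [0.0317, -0.0187, -0.0025], "rot": [0, 0, 0]},
  {"slide": [0.0317, -0.0187, -0.0025], "rot": [0, 0, 0]},
  {"slide": [0.0317, -0.0187, -0.0025], "rot": [0, 0, 0]},
  {"slide": [0.0317, -0.0187, -0.0025], "rot": [0, 0, 0]},
  {"slide": [0.0317, -0.0187, -0.0025], "rot": [0, 0, 0]},
])

```text
clock: 1.6
eef_pos: [0.2384, 0.4327, 0.2625]
tcp_rot: [[-0.116, -0.993, -0.0], [-0.993, 0.116, -0.001], [0.001, 0.0, -1.0]]
contact_force: [0.9, 0.0, -0.2]
gripper_width: 0.0852
grasp_force: 0.0
```

jog_arm([
  {"slide": [0.0317, -0.0187, -0.0025], "rot": [0, 0, 0]},
  {"slide": [0.0317, -0.0187, -0.0025], "rot": [0, 0, 0]},
  {"slide": [0.0317, -0.0187, -0.0025], "rot": [0, 0, 0]},
  {"slide": [0.0317, -0.0187, -0.0025], "rot": [0, 0, 0]},
  {"slide": [0.0317, -0.0187, -0.0025], "rot": [0, 0, 0]},
])

```text
clock: 2.02
eef_pos: [0.3122, 0.2641, 0.2754]
tcp_rot: [[-0.116, -0.993, -0.0], [-0.993, 0.116, 0.0], [-0.0, 0.0, -1.0]]
contact_force: [1.7, -0.1, -0.4]
gripper_width: 0.0849
grasp_force: 0.0
```

jog_arm([
  {"slide": [0.0317, -0.0187, -0.0025], "rot": [0, 0, 0]},
  {"slide": [0.0317, -0.0187, -0.0025], "rot": [0, 0, 0]},
  {"slide": [0.0317, -0.0187, -0.0025], "rot": [0, 0, 0]},
  {"slide": [0.0317, -0.0187, -0.0025], "rot": [0, 0, 0]},
  {"slide": [0.0317, -0.0187, -0.0025], "rot": [0, 0, 0]},
])

```text
clock: 2.43
eef_pos: [0.3861, 0.0957, 0.2881]
tcp_rot: [[-0.116, -0.993, 0.0], [-0.993, 0.116, 0.001], [-0.001, -0.0, -1.0]]
contact_force: [0.8, 1.1, -0.1]
gripper_width: 0.0853
grasp_force: 0.0
```

jog_arm([
  {"slide": [0.0317, -0.0187, -0.0025], "rot": [0, 0, 0]},
  {"slide": [0.0317, -0.0187, -0.0025], "rot": [0, 0, 0]},
  {"slide": [0.0317, -0.0187, -0.0025], "rot": [0, 0, 0]},
  {"slide": [0.0317, -0.0187, -0.0025], "rot": [0, 0, 0]},
  {"slide": [0.0317, -0.0187, -0.0025], "rot": [0, 0, 0]},
])

```text
clock: 2.85
eef_pos: [0.4603, -0.0729, 0.3004]
tcp_rot: [[-0.117, -0.993, 0.0], [-0.993, 0.117, 0.0], [-0.0, -0.0, -1.0]]
contact_force: [0.1, 1.5, -0.4]
gripper_width: 0.0854
grasp_force: 0.0
```

jog_arm([
  {"slide": [0, 0, 0], "rot": [0, 0, 0]},
  {"slide": [0, 0, 0], "rot": [0, 0, 0]},
])

```text
clock: 3.02
eef_pos: [0.4602, -0.0726, 0.2997]
tcp_rot: [[-0.121, -0.993, -0.001], [-0.993, 0.121, 0.0], [0.0, 0.001, -1.0]]
contact_force: [0.8, 0.4, 0.8]
gripper_width: 0.0853
grasp_force: 0.0
```

Run:
```python
from h import *
to(.4584,-.0714,.3)
m,p,d=shot("wrist"); np.savez("w1.npz",p=p,d=d); cv2.imwrite("pics/w1.png",p[...,::-1])
print({k:np.round(v,3).tolist() for k,v in m.items()})
```

```text
t 3.0167 pos [ 0.4602 -0.0726  0.2997] slide [-0.001   0.0019 -0.0003] rot [ 0.08 -0.01 -0.14] q6 -0.31 w 0.0853
{'fov_y': 66.602, 'cx': 315.434, 'cy': 198.532, 'k1': -0.013, 'position': [0.45, -0.156, 0.424], 'orientation': [[-0.992, 0.116, 0.038], [0.122, 0.94, 0.319], [0.001, 0.321, -0.947]]}
```

View pics/w1.png

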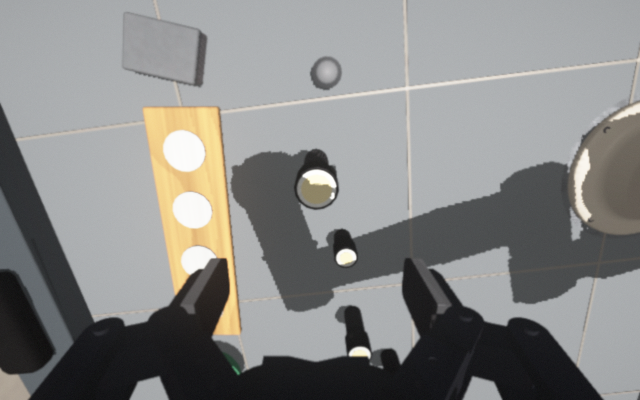

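The wrist view shows the XL lens at (317,188), the small one at (346,258), the medium at (358,352), and pads 1 to 3 at (184,151), (192,210) and (199,262).

```bash
cat >> h.py <<'E'
def circ(p,u,v,r,thr):
    c=p.max(2)[v-r:v+r,u-r:u+r]; b=(c>thr).astype(np.uint8)
    n,l,s,ce=cv2.connectedComponentsWithStats(b); k=l[r,r] or 1+np.argmax(s[1:,4])
    cs,_=cv2.findContours((l==k).astype(np.uint8),0,1); e=cv2.fitEllipse(cv2.convexHull(max(cs,key=len)))
    return np.array(e[0])+[u-r,v-r], np.round(e[1],1)
E
python3 - <<'E'
from h import *
q=np.load("w1.npz"); m=camera_model("wrist")
for k,u,v,z,r,t in(("X",317,188,.14,18,70),("S",346,258,.065,11,70),("p1",184,151,.016,26,190),("p2",192,210,.016,26,190)):
    c,e=circ(q["p"],u,v,r,t); print(k,np.round(c,1),e,np.round(cast(m,c,z),4), q["d"][v,u])
E
```

```text
X [316.6 191.5] [42.3 47.8] [ 0.4585 -0.066   0.14  ] 0.29446352
S [344.3 258.5] [19.2 25.5] [0.4355 0.0549 0.065 ] 0.40379483Traceback (most recent call last):
  File "<stdin>", line 4, in <module>
  File "h.py", line 32, in circ
    cs,_=cv2.findContours((l==k).astype(np.uint8),0,1); e=cv2.fitEllipse(cv2.convexHull(max(cs,key=len)))
                                                          ~~~~~~~~~~~~~~^^^^^^^^^^^^^^^^^^^^^^^^^^^^^^^^^
cv2.error: OpenCV(4.12.0) /io/opencv/modules/imgproc/src/shapedescr.cpp:361: error: (-201:Incorrect size of input array) There should be at least 5 points to fit the ellipse in function 'fitEllipseNoDirect'
```

```bash
cat >> h.py <<'E'
H=dict(X=.14,L=.115,M=.09,S=.065)
def topc(m,d,z,u,v,r,tol=.008):
    W=world(m,d)[2]; b=((abs(W[...,2]-z)<tol)&(d>0)); k=np.zeros_like(b); k[max(0,v-r):v+r,max(0,u-r):u+r]=1
    n,l,s,ce=cv2.connectedComponentsWithStats((b&k).astype(np.uint8)); i=1+np.argmax(s[1:,4])
    cs,_=cv2.findContours((l==i).astype(np.uint8),0,1); e=cv2.fitEllipse(cv2.convexHull(max(cs,key=len)))
    return np.array(e[0]),np.round(e[1],1),np.round(cast(m,e[0],z),4),np.round(np.median(W[l==i],0),4)
E
python3 - <<'E'
from h import *
q=np.load("w1.npz"); m=camera_model("wrist")
for k,u,v,z,r in(("X",317,188,.14,35),("S",346,258,.065,25)): print(k,*topc(m,q["d"],z,u,v,r))
m=camera_model("top"); q0=np.load("top0.npz")
for k,u,v,z,r in(("X",359,223,.14,20),("S",303,237,.065,20),("M",240,237,.09,20),("L",191,260,.115,20)): print(k,*topc(m,q0["d"],z,u,v,r))
m=camera_model("wrist")
for u,v in((184,151),(192,210)): 
    print(q["p"][v,u]); c,s=blob(q["p"],u,v,24,q["p"][v,u].min()-25); print(c,s,cast(m,c,.016))
E
```

```text
X [316.04925537 186.77087402] [44.4 44.6] [ 0.4585 -0.0709  0.14  ] [ 0.4584 -0.0712  0.1414]
S [345.43460083 255.46531677] [23.7 24.1] [0.4335 0.0506 0.065 ] [0.4336 0.0498 0.0662]
X [358.66040039 222.0887146 ] [20.2 20.5] [ 0.4574 -0.0717  0.14  ] [ 0.4573 -0.072   0.1414]
S [302.78805542 236.48648071] [13.5 13.5] [0.4324 0.0499 0.065 ] [0.4322 0.0495 0.0664]
M [239.32038879 236.28858948] [15.7 16. ] [0.4278 0.1922 0.09  ] [0.4282 0.1917 0.0912]
L [190.41342163 259.63973999] [18.3 19.4] [0.3725 0.2914 0.115 ] [0.372  0.2909 0.1164]
[252 251 250]
[183.70955316 150.39522342] [   4    3   41   41 1298] [ 0.633137   -0.10650503  0.016     ]
[251 251 249]
[191.78664193 209.65584416] [   5    6   39   36 1078] [ 0.64359603 -0.02187681  0.016     ]
```

jog_arm([
  {"slide": [-0.0012, 0.0021, 0.01], "rot": [0, 0, 0]},
  {"slide": [0, 0, 0.03], "rot": [0, 0, 0]},
  {"slide": [0, 0, 0.03], "rot": [0, 0, 0]},
  {"slide": [0, 0, 0.03], "rot": [0, 0, 0]},
  {"slide": [0, 0, 0.03], "rot": [0, 0, 0]},
])

```text
clock: 3.48
eef_pos: [0.4576, -0.0681, 0.1695]
tcp_rot: [[-0.115, -0.993, 0.001], [-0.993, 0.115, 0.001], [-0.001, -0.001, -1.0]]
contact_force: [-0.7, -1.2, -0.9]
gripper_width: 0.0851
grasp_force: 0.0
```

jog_arm([
  {"slide": [0, 0, 0.02], "rot": [0, 0, 0]},
  {"slide": [0, 0, 0.015], "rot": [0, 0, 0]},
  {"slide": [0, 0, 0.009], "rot": [0, 0, 0]},
  {"slide": [0, 0, 0], "rot": [0, 0, 0]},
  {"slide": [0, 0, 0], "rot": [0, 0, 0]},
])

```text
clock: 3.9
eef_pos: [0.4583, -0.0688, 0.1267]
tcp_rot: [[-0.117, -0.993, 0.0], [-0.993, 0.117, -0.0], [0.0, -0.0, -1.0]]
contact_force: [1.6, -0.5, 0.9]
gripper_width: 0.0855
grasp_force: 0.0
```

jog_arm([
  {"slide": [0, 0, 0], "rot": [0, 0, 0]},
  {"slide": [0, 0, 0], "rot": [0, 0, 0]},
  {"slide": [0, 0, 0], "rot": [0, 0, 0]},
  {"slide": [0, 0, 0], "rot": [0, 0, 0]},
  {"slide": [0, 0, 0], "rot": [0, 0, 0]},
], grip=1, force=60)

```text
clock: 4.32
eef_pos: [0.459, -0.0695, 0.1275]
tcp_rot: [[-0.119, -0.993, 0.002], [-0.993, 0.119, -0.0], [-0.0, -0.002, -1.0]]
contact_force: [-1.6, 0.2, 6.3]
gripper_width: 0.0424
grasp_force: 60.6
```

jog_arm([
  {"slide": [0, 0, 0], "rot": [0, 0, 0]},
  {"slide": [0, 0, 0], "rot": [0, 0, 0]},
  {"slide": [0, 0, 0], "rot": [0, 0, 0]},
])

```text
clock: 4.57
eef_pos: [0.459, -0.0695, 0.1275]
tcp_rot: [[-0.119, -0.993, 0.002], [-0.993, 0.119, -0.0], [-0.0, -0.002, -1.0]]
contact_force: [0.3, -0.7, 4.7]
gripper_width: 0.0423
grasp_force: 60.6
```

jog_arm([
  {"slide": [0, 0, -0.01], "rot": [0, 0, 0]},
  {"slide": [0, 0, -0.02], "rot": [0, 0, 0]},
  {"slide": [0, 0, -0.02], "rot": [0, 0, 0]},
  {"slide": [-0.01, -0.0077, -0.01], "rot": [0, 0, 0]},
  {"slide": [-0.02, -0.0147, 0], "rot": [0, 0, 0]},
])

```text
clock: 4.98
eef_pos: [0.4836, -0.0431, 0.1886]
tcp_rot: [[-0.121, -0.993, 0.003], [-0.993, 0.121, 0.001], [-0.001, -0.003, -1.0]]
contact_force: [-0.0, 0.2, -1.7]
gripper_width: 0.0423
grasp_force: 61.5
```

jog_arm([
  {"slide": [-0.026, -0.019, 0], "rot": [0, 0, 0]},
  {"slide": [-0.026, -0.019, 0], "rot": [0, 0, 0]},
  {"slide": [-0.026, -0.019, 0], "rot": [0, 0, 0]},
  {"slide": [-0.026, -0.019, 0], "rot": [0, 0, 0]},
  {"slide": [-0.026, -0.019, 0], "rot": [0, 0, 0]},
])

```text
clock: 5.4
eef_pos: [0.594, 0.0764, 0.1855]
tcp_rot: [[-0.119, -0.993, -0.002], [-0.993, 0.119, 0.0], [0.0, 0.002, -1.0]]
contact_force: [0.9, 0.0, -2.4]
gripper_width: 0.0422
grasp_force: 61.4
```

jog_arm([
  {"slide": [-0.026, -0.019, 0], "rot": [0, 0, 0]},
  {"slide": [-0.026, -0.019, 0], "rot": [0, 0, 0]},
  {"slide": [-0.0176, -0.0144, 0], "rot": [0, 0, 0]},
  {"slide": [-0.01, -0.007, 0], "rot": [0, 0, 0]},
  {"slide": [0, 0, 0], "rot": [0, 0, 0]},
])

```text
clock: 5.82
eef_pos: [0.6632, 0.1494, 0.1842]
tcp_rot: [[-0.118, -0.993, -0.001], [-0.993, 0.118, -0.0], [0.0, 0.001, -1.0]]
contact_force: [0.4, 1.0, -2.1]
gripper_width: 0.0426
grasp_force: 61.4
```

jog_arm([
  {"slide": [0, 0, 0], "rot": [0, 0, 0]},
])

```text
clock: 5.9
eef_pos: [0.6616, 0.1476, 0.1846]
tcp_rot: [[-0.119, -0.993, -0.003], [-0.993, 0.119, -0.001], [0.001, 0.003, -1.0]]
contact_force: [0.3, -0.7, -2.6]
gripper_width: 0.0431
grasp_force: 61.4
```

Run:
```python
from h import *
to(.663,.1473,.145)
m,p,d=shot("wrist"); np.savez("w2.npz",p=p,d=d); cv2.imwrite("pics/w2.png",p[...,::-1])
```

```text
t 5.9 pos [0.6616 0.1476 0.1846] slide [ 0.0001 -0.0016  0.0396] rot [ 0.17 -0.06  0.01] q6 -0.58 w 0.0431
```

View pics/w2.png

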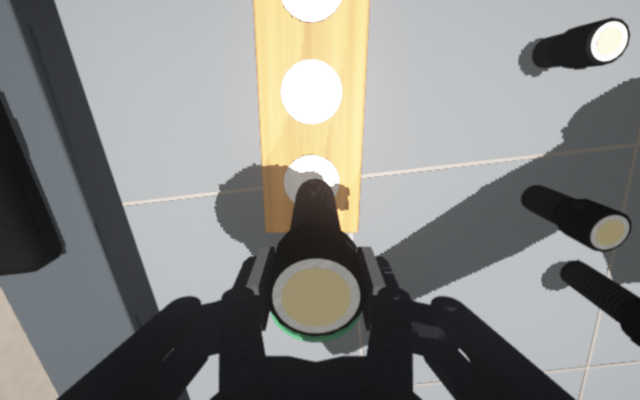

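The view shows the XL in the grip, with its lens at (316,296), and pad_4 right under the tail at (312,180). Pad_3 is at (312,91).

Run:
```python
from h import *
q=np.load("w2.npz"); m=camera_model("wrist")
c,e=circ(q["p"],316,296,50,75); print(c,e,cast(m,c,.197))
c,s=blob(q["p"],312,91,40,225); print(c,s,cast(m,c,.016))
# pad edges row for x
```

```text
[315.69132996 295.43558121] [75.2 88.3] [0.66049706 0.14614874 0.197     ]
[311.03338633  91.23529412] [   8    8   62   66 3145] [0.6537012  0.05974973 0.016     ]
```

jog_arm([
  {"slide": [0.0008, -0.0025, 0.01], "rot": [0, 0, 0]},
  {"slide": [0, 0, 0.015], "rot": [0, 0, 0]},
  {"slide": [0, 0, 0.01], "rot": [0, 0, 0]},
  {"slide": [0, 0, 0.004], "rot": [0, 0, 0]},
  {"slide": [0, 0, 0], "rot": [0, 0, 0]},
])

```text
clock: 6.37
eef_pos: [0.6635, 0.1454, 0.1455]
tcp_rot: [[-0.12, -0.993, -0.003], [-0.993, 0.12, -0.001], [0.002, 0.003, -1.0]]
contact_force: [0.1, -0.2, -1.7]
gripper_width: 0.0423
grasp_force: 61.4
```

jog_arm([
  {"slide": [0, 0, 0.001], "rot": [0, 0, 0]},
  {"slide": [0, 0, 0], "rot": [0, 0, 0]},
  {"slide": [0, 0, 0], "rot": [0, 0, 0]},
])

```text
clock: 6.62
eef_pos: [0.665, 0.1464, 0.1472]
tcp_rot: [[-0.119, -0.993, 0.001], [-0.993, 0.119, 0.0], [-0.001, -0.001, -1.0]]
contact_force: [-0.3, -0.2, -2.3]
gripper_width: 0.0424
grasp_force: 61.4
```

jog_arm([
  {"slide": [0, 0, 0.0015], "rot": [0, 0, 0]},
  {"slide": [0, 0, 0], "rot": [0, 0, 0]},
  {"slide": [0, 0, 0], "rot": [0, 0, 0]},
])

```text
clock: 6.87
eef_pos: [0.6646, 0.1463, 0.145]
tcp_rot: [[-0.119, -0.993, 0.0], [-0.993, 0.119, 0.0], [-0.0, -0.0, -1.0]]
contact_force: [0.8, -0.3, -3.3]
gripper_width: 0.0422
grasp_force: 61.4
```

jog_arm([
  {"slide": [0, 0, 0.001], "rot": [0, 0, 0]},
  {"slide": [0, 0, 0], "rot": [0, 0, 0]},
  {"slide": [0, 0, 0], "rot": [0, 0, 0]},
])

```text
clock: 7.12
eef_pos: [0.6645, 0.1463, 0.1437]
tcp_rot: [[-0.119, -0.993, -0.0], [-0.993, 0.119, -0.0], [0.0, 0.0, -1.0]]
contact_force: [-0.1, -1.2, -1.7]
gripper_width: 0.0424
grasp_force: 61.4
```

jog_arm([
  {"slide": [0, 0, 0.001], "rot": [0, 0, 0]},
  {"slide": [0, 0, 0], "rot": [0, 0, 0]},
  {"slide": [0, 0, 0], "rot": [0, 0, 0]},
])

```text
clock: 7.37
eef_pos: [0.6647, 0.1463, 0.1436]
tcp_rot: [[-0.119, -0.993, 0.001], [-0.993, 0.119, 0.0], [-0.0, -0.001, -1.0]]
contact_force: [-1.4, -0.0, 2.9]
gripper_width: 0.0425
grasp_force: 61.8
```

jog_arm([
  {"slide": [0, 0, 0], "rot": [0, 0, 0]},
  {"slide": [0, 0, 0], "rot": [0, 0, 0]},
  {"slide": [0, 0, 0], "rot": [0, 0, 0]},
  {"slide": [0, 0, 0], "rot": [0, 0, 0]},
  {"slide": [0, 0, 0], "rot": [0, 0, 0]},
], grip=0)

```text
clock: 7.78
eef_pos: [0.6647, 0.1463, 0.1428]
tcp_rot: [[-0.119, -0.993, 0.0], [-0.993, 0.119, 0.0], [-0.0, -0.0, -1.0]]
contact_force: [0.2, 0.5, 0.2]
gripper_width: 0.0855
grasp_force: 0.0
```

jog_arm([
  {"slide": [0, 0, -0.01], "rot": [0, 0, 0]},
  {"slide": [0, 0, -0.02], "rot": [0, 0, 0]},
  {"slide": [0, 0, -0.03], "rot": [0, 0, 0]},
  {"slide": [0, 0, -0.03], "rot": [0, 0, 0]},
  {"slide": [0, 0, -0.03], "rot": [0, 0, 0]},
])

```text
clock: 8.2
eef_pos: [0.6645, 0.1461, 0.265]
tcp_rot: [[-0.119, -0.993, 0.001], [-0.993, 0.119, -0.0], [0.0, -0.001, -1.0]]
contact_force: [0.8, 0.3, 0.7]
gripper_width: 0.0856
grasp_force: 0.0
```

jog_arm([
  {"slide": [-0.005, 0.0154, 0], "rot": [0, 0, 0]},
  {"slide": [-0.011, 0.0308, 0], "rot": [0, 0, 0]},
  {"slide": [-0.011, 0.0308, 0], "rot": [0, 0, 0]},
  {"slide": [-0.011, 0.0308, 0], "rot": [0, 0, 0]},
  {"slide": [-0.011, 0.0308, 0], "rot": [0, 0, 0]},
])

```text
clock: 8.62
eef_pos: [0.5316, 0.2117, 0.2637]
tcp_rot: [[-0.119, -0.993, 0.001], [-0.993, 0.119, 0.001], [-0.001, -0.001, -1.0]]
contact_force: [0.8, 2.0, 0.5]
gripper_width: 0.0854
grasp_force: 0.0
```

jog_arm([
  {"slide": [-0.011, 0.0308, 0], "rot": [0, 0, 0]},
  {"slide": [-0.011, 0.0308, 0], "rot": [0, 0, 0]},
  {"slide": [-0.011, 0.0308, 0], "rot": [0, 0, 0]},
  {"slide": [-0.011, 0.0308, 0], "rot": [0, 0, 0]},
  {"slide": [-0.011, 0.0308, 0], "rot": [0, 0, 0]},
])

```text
clock: 9.03
eef_pos: [0.3851, 0.2848, 0.2639]
tcp_rot: [[-0.119, -0.993, 0.001], [-0.993, 0.119, 0.001], [-0.001, -0.001, -1.0]]
contact_force: [0.2, -0.1, 1.2]
gripper_width: 0.0856
grasp_force: 0.0
```

jog_arm([
  {"slide": [-0.0057, 0.0154, 0], "rot": [0, 0, 0]},
  {"slide": [0, 0, 0], "rot": [0, 0, 0]},
  {"slide": [0, 0, 0], "rot": [0, 0, 0]},
  {"slide": [0, 0, 0], "rot": [0, 0, 0]},
])

```text
clock: 9.37
eef_pos: [0.3723, 0.2919, 0.2634]
tcp_rot: [[-0.119, -0.993, 0.001], [-0.993, 0.119, 0.001], [-0.001, -0.001, -1.0]]
contact_force: [0.9, -0.7, 1.9]
gripper_width: 0.0853
grasp_force: 0.0
```

Run:
```python
from h import *
to(.3722,.2918,.102)
m,p,d=shot("wrist"); np.savez("w3.npz",p=p,d=d); cv2.imwrite("pics/w3.png",p[...,::-1])
print(topc(m,d,.115,316,187,60))
m,p,d=shot("top"); print(topc(m,d,.156,268,140,22))
```

```text
t 9.3667 pos [0.3723 0.2919 0.2634] slide [0.0003 0.0002 0.1614] rot [-0.04  0.05  0.01] q6 -1.13 w 0.0853
(array([313.78387451, 189.93916321]), array([41.8, 42.3]), array([0.3734, 0.2921, 0.115 ]), array([0.3733, 0.2918, 0.1162]))
(array([261.0642395 , 127.33709717]), array([19.4, 20.2]), array([0.6623, 0.1441, 0.156 ]), array([0.6623, 0.1438, 0.1571]))
```

View pics/w3.png

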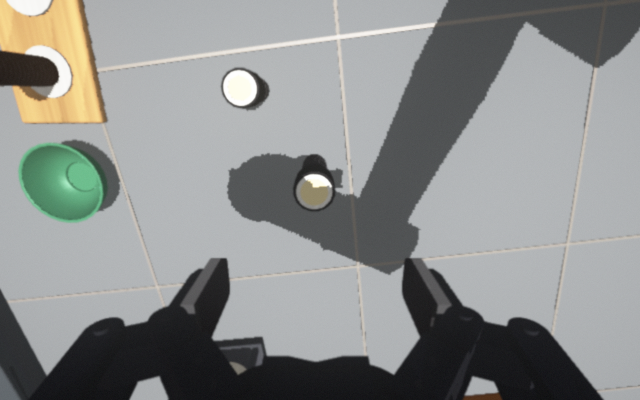

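XL stands upright about 1 mm from the pad_4 centre. The wrist view shows the large light at (314,190), centred under the gripper.

jog_arm([
  {"slide": [0, -0.0008, 0.015], "rot": [0, 0, 0]},
  {"slide": [0, 0, 0.03], "rot": [0, 0, 0]},
  {"slide": [0, 0, 0.03], "rot": [0, 0, 0]},
  {"slide": [0, 0, 0.03], "rot": [0, 0, 0]},
  {"slide": [0, 0, 0.025], "rot": [0, 0, 0]},
])

```text
clock: 9.88
eef_pos: [0.373, 0.2907, 0.1309]
tcp_rot: [[-0.121, -0.993, -0.001], [-0.993, 0.121, -0.001], [0.001, 0.001, -1.0]]
contact_force: [0.2, 0.9, -0.1]
gripper_width: 0.0853
grasp_force: 0.0
```

jog_arm([
  {"slide": [0, 0, 0.015], "rot": [0, 0, 0]},
  {"slide": [0, 0, 0.01], "rot": [0, 0, 0]},
  {"slide": [0, 0, 0.006], "rot": [0, 0, 0]},
  {"slide": [0, 0, 0], "rot": [0, 0, 0]},
  {"slide": [0, 0, 0], "rot": [0, 0, 0]},
])

```text
clock: 10.3
eef_pos: [0.3733, 0.2917, 0.1019]
tcp_rot: [[-0.12, -0.993, 0.0], [-0.993, 0.12, -0.0], [0.0, -0.0, -1.0]]
contact_force: [0.5, -0.4, -0.1]
gripper_width: 0.0853
grasp_force: 0.0
```

jog_arm([
  {"slide": [0, 0, 0], "rot": [0, 0, 0]},
  {"slide": [0, 0, 0], "rot": [0, 0, 0]},
  {"slide": [0, 0, 0], "rot": [0, 0, 0]},
  {"slide": [0, 0, 0], "rot": [0, 0, 0]},
  {"slide": [0, 0, 0], "rot": [0, 0, 0]},
], grip=1)

```text
clock: 10.72
eef_pos: [0.373, 0.2922, 0.1027]
tcp_rot: [[-0.118, -0.993, 0.001], [-0.993, 0.118, 0.001], [-0.001, -0.001, -1.0]]
contact_force: [0.2, 0.3, 3.8]
gripper_width: 0.0384
grasp_force: 60.2
```

jog_arm([
  {"slide": [0, 0, 0], "rot": [0, 0, 0]},
  {"slide": [0, 0, 0], "rot": [0, 0, 0]},
  {"slide": [0, 0, 0], "rot": [0, 0, 0]},
])

```text
clock: 10.97
eef_pos: [0.373, 0.2922, 0.1027]
tcp_rot: [[-0.118, -0.993, 0.001], [-0.993, 0.118, 0.001], [-0.001, -0.001, -1.0]]
contact_force: [-0.8, -0.2, 6.9]
gripper_width: 0.0386
grasp_force: 60.3
```

jog_arm([
  {"slide": [0, 0, -0.015], "rot": [0, 0, 0]},
  {"slide": [0, 0, -0.03], "rot": [0, 0, 0]},
  {"slide": [0, 0, -0.03], "rot": [0, 0, 0]},
  {"slide": [0, 0, -0.03], "rot": [0, 0, 0]},
  {"slide": [0, 0, -0.012], "rot": [0, 0, 0]},
])

```text
clock: 11.38
eef_pos: [0.3734, 0.2928, 0.2223]
tcp_rot: [[-0.118, -0.993, 0.004], [-0.993, 0.118, 0.004], [-0.005, -0.003, -1.0]]
contact_force: [1.2, 1.3, -1.8]
gripper_width: 0.0389
grasp_force: 60.9
```

jog_arm([
  {"slide": [0.0082, -0.0128, 0], "rot": [0, 0, 0]},
  {"slide": [0.0164, -0.0255, 0], "rot": [0, 0, 0]},
  {"slide": [0.0164, -0.0255, 0], "rot": [0, 0, 0]},
  {"slide": [0.0164, -0.0255, 0], "rot": [0, 0, 0]},
  {"slide": [0.0164, -0.0255, 0], "rot": [0, 0, 0]},
])

```text
clock: 11.8
eef_pos: [0.4778, 0.2037, 0.2179]
tcp_rot: [[-0.119, -0.993, -0.002], [-0.993, 0.119, -0.0], [0.001, 0.002, -1.0]]
contact_force: [0.4, 1.2, -2.1]
gripper_width: 0.0382
grasp_force: 60.8
```

jog_arm([
  {"slide": [0.0164, -0.0255, 0], "rot": [0, 0, 0]},
  {"slide": [0.0164, -0.0255, 0], "rot": [0, 0, 0]},
  {"slide": [0.0164, -0.0255, 0], "rot": [0, 0, 0]},
  {"slide": [0.0164, -0.0255, 0], "rot": [0, 0, 0]},
  {"slide": [0.0164, -0.0255, 0], "rot": [0, 0, 0]},
])

```text
clock: 12.22
eef_pos: [0.5948, 0.1071, 0.2174]
tcp_rot: [[-0.119, -0.993, -0.003], [-0.993, 0.119, -0.0], [0.0, 0.003, -1.0]]
contact_force: [-0.2, 0.4, -1.6]
gripper_width: 0.0386
grasp_force: 60.9
```

jog_arm([
  {"slide": [0.0164, -0.0255, 0], "rot": [0, 0, 0]},
  {"slide": [0.0164, -0.0255, 0], "rot": [0, 0, 0]},
  {"slide": [0.0077, -0.0122, 0], "rot": [0, 0, 0]},
  {"slide": [0, 0, 0], "rot": [0, 0, 0]},
  {"slide": [0, 0, 0], "rot": [0, 0, 0]},
])

```text
clock: 12.63
eef_pos: [0.6521, 0.0599, 0.2168]
tcp_rot: [[-0.121, -0.993, -0.004], [-0.993, 0.121, -0.0], [0.001, 0.004, -1.0]]
contact_force: [-0.4, -0.2, -2.6]
gripper_width: 0.0384
grasp_force: 60.9
```

Run:
```python
from h import *
to(.653,.061,.1187); s=observe()
m,p,d=shot("wrist"); np.savez("w4.npz",p=p,d=d); z=s["eef_pos"][2]+.0123
print(topc(m,d,z,316,296,60),z)
```

```text
t 12.6333 pos [0.6521 0.0599 0.2168] slide [-0.0013 -0.0012  0.0981] rot [ 0.21 -0.03 -0.11] q6 -0.46 w 0.0384
(array([313.24227905, 293.19845581]), array([ 88.6, 138.8]), array([0.6522, 0.0575, 0.2291]), array([0.6512, 0.0559, 0.2303])) 0.2290628020662881
```

jog_arm([
  {"slide": [-0.001, -0.001, 0.015], "rot": [0, 0, 0]},
  {"slide": [0, 0, 0.03], "rot": [0, 0, 0]},
  {"slide": [0, 0, 0.025], "rot": [0, 0, 0]},
  {"slide": [0, 0, 0.015], "rot": [0, 0, 0]},
  {"slide": [0, 0, 0.007], "rot": [0, 0, 0]},
])

```text
clock: 13.1
eef_pos: [0.651, 0.0621, 0.1237]
tcp_rot: [[-0.118, -0.993, -0.006], [-0.993, 0.118, -0.001], [0.002, 0.006, -1.0]]
contact_force: [-0.4, -0.4, -3.0]
gripper_width: 0.0385
grasp_force: 61.0
```

jog_arm([
  {"slide": [0, 0, 0.003], "rot": [0, 0, 0]},
  {"slide": [0, 0, 0], "rot": [0, 0, 0]},
  {"slide": [0, 0, 0], "rot": [0, 0, 0]},
  {"slide": [0, 0, 0], "rot": [0, 0, 0]},
])

```text
clock: 13.43
eef_pos: [0.6545, 0.0618, 0.1255]
tcp_rot: [[-0.118, -0.993, 0.003], [-0.993, 0.118, 0.001], [-0.001, -0.003, -1.0]]
contact_force: [0.1, -0.2, -2.3]
gripper_width: 0.0385
grasp_force: 61.0
```

jog_arm([
  {"slide": [0, 0, 0.0015], "rot": [0, 0, 0]},
  {"slide": [0, 0, 0], "rot": [0, 0, 0]},
  {"slide": [0, 0, 0], "rot": [0, 0, 0]},
])

```text
clock: 13.68
eef_pos: [0.6538, 0.0614, 0.1228]
tcp_rot: [[-0.119, -0.993, 0.001], [-0.993, 0.119, 0.0], [-0.0, -0.001, -1.0]]
contact_force: [-0.1, -0.3, -1.1]
gripper_width: 0.0384
grasp_force: 61.0
```

jog_arm([
  {"slide": [0, 0, 0.002], "rot": [0, 0, 0]},
  {"slide": [0, 0, 0], "rot": [0, 0, 0]},
  {"slide": [0, 0, 0], "rot": [0, 0, 0]},
  {"slide": [0, 0, 0], "rot": [0, 0, 0]},
])

```text
clock: 14.02
eef_pos: [0.6537, 0.0613, 0.1202]
tcp_rot: [[-0.119, -0.993, -0.0], [-0.993, 0.119, -0.0], [0.0, 0.0, -1.0]]
contact_force: [-0.1, 0.4, -1.8]
gripper_width: 0.0381
grasp_force: 61.0
```

jog_arm([
  {"slide": [0, 0, 0.0015], "rot": [0, 0, 0]},
  {"slide": [0, 0, 0], "rot": [0, 0, 0]},
  {"slide": [0, 0, 0], "rot": [0, 0, 0]},
])

```text
clock: 14.27
eef_pos: [0.6538, 0.0614, 0.1188]
tcp_rot: [[-0.119, -0.993, 0.0], [-0.993, 0.119, 0.0], [-0.0, -0.0, -1.0]]
contact_force: [0.9, -0.3, -1.8]
gripper_width: 0.039
grasp_force: 61.1
```

jog_arm([
  {"slide": [0, 0, 0.001], "rot": [0, 0, 0]},
  {"slide": [0, 0, 0], "rot": [0, 0, 0]},
  {"slide": [0, 0, 0], "rot": [0, 0, 0]},
])

```text
clock: 14.52
eef_pos: [0.6539, 0.0614, 0.1188]
tcp_rot: [[-0.119, -0.993, 0.001], [-0.993, 0.119, -0.0], [-0.0, -0.001, -1.0]]
contact_force: [-1.6, -0.3, 4.4]
gripper_width: 0.0385
grasp_force: 61.5
```

jog_arm([
  {"slide": [0, 0, 0], "rot": [0, 0, 0]},
  {"slide": [0, 0, 0], "rot": [0, 0, 0]},
  {"slide": [0, 0, 0], "rot": [0, 0, 0]},
  {"slide": [0, 0, 0], "rot": [0, 0, 0]},
  {"slide": [0, 0, 0], "rot": [0, 0, 0]},
], grip=0)

```text
clock: 14.93
eef_pos: [0.6537, 0.0614, 0.1176]
tcp_rot: [[-0.119, -0.993, -0.0], [-0.993, 0.119, -0.0], [0.0, 0.0, -1.0]]
contact_force: [0.4, 0.3, 0.1]
gripper_width: 0.0853
grasp_force: 0.0
```

jog_arm([
  {"slide": [0, 0, -0.01], "rot": [0, 0, 0]},
  {"slide": [0, 0, -0.02], "rot": [0, 0, 0]},
  {"slide": [0, 0, -0.03], "rot": [0, 0, 0]},
  {"slide": [0, 0, -0.03], "rot": [0, 0, 0]},
  {"slide": [0, 0, -0.03], "rot": [0, 0, 0]},
])

```text
clock: 15.35
eef_pos: [0.6536, 0.0612, 0.2399]
tcp_rot: [[-0.119, -0.993, 0.0], [-0.993, 0.119, -0.0], [0.0, -0.0, -1.0]]
contact_force: [0.5, 1.2, -1.1]
gripper_width: 0.0853
grasp_force: 0.0
```

jog_arm([
  {"slide": [-0.0065, 0.015, 0], "rot": [0, 0, 0]},
  {"slide": [-0.0129, 0.0299, 0], "rot": [0, 0, 0]},
  {"slide": [-0.0129, 0.0299, 0], "rot": [0, 0, 0]},
  {"slide": [-0.0129, 0.0299, 0], "rot": [0, 0, 0]},
  {"slide": [-0.0129, 0.0299, 0], "rot": [0, 0, 0]},
])

```text
clock: 15.77
eef_pos: [0.5258, 0.1354, 0.2386]
tcp_rot: [[-0.119, -0.993, 0.001], [-0.993, 0.119, 0.0], [-0.001, -0.001, -1.0]]
contact_force: [-0.5, 1.4, 0.2]
gripper_width: 0.0852
grasp_force: 0.0
```

jog_arm([
  {"slide": [-0.0129, 0.0299, 0], "rot": [0, 0, 0]},
  {"slide": [-0.0129, 0.0299, 0], "rot": [0, 0, 0]},
  {"slide": [-0.0129, 0.0299, 0], "rot": [0, 0, 0]},
  {"slide": [-0.0065, 0.015, 0], "rot": [0, 0, 0]},
  {"slide": [0, 0, 0], "rot": [0, 0, 0]},
])

```text
clock: 16.18
eef_pos: [0.4262, 0.1933, 0.2391]
tcp_rot: [[-0.115, -0.993, 0.001], [-0.993, 0.115, 0.002], [-0.002, -0.001, -1.0]]
contact_force: [0.3, 0.1, -0.9]
gripper_width: 0.0854
grasp_force: 0.0
```

jog_arm([
  {"slide": [0, 0, 0], "rot": [0, 0, 0]},
  {"slide": [0, 0, 0], "rot": [0, 0, 0]},
])

```text
clock: 16.35
eef_pos: [0.429, 0.1925, 0.2384]
tcp_rot: [[-0.119, -0.993, 0.001], [-0.993, 0.119, 0.001], [-0.001, -0.001, -1.0]]
contact_force: [0.2, -0.1, -0.7]
gripper_width: 0.0853
grasp_force: 0.0
```

Run:
```python
from h import *
to(.4285,.1925,.0772)
m,p,d=shot("wrist"); print(topc(m,d,.09,316,187,60))
m,p,d=shot("top"); print(topc(m,d,.156,261,127,22),topc(m,d,.131,296,137,20))
```

```text
t 16.35 pos [0.429  0.1925 0.2384] slide [0.0002 0.0006 0.1612] rot [-0.06  0.04  0.01] q6 -0.89 w 0.0853
(array([313.9927063, 189.7628479]), array([37.8, 38.3]), array([0.4299, 0.1926, 0.09  ]), array([0.4299, 0.1922, 0.0912]))
(array([261.07116699, 127.28833008]), array([19.3, 20.3]), array([0.6625, 0.1441, 0.156 ]), array([0.6623, 0.1435, 0.1571])) (array([298.87475586, 136.5586853 ]), array([17.4, 18. ]), array([0.6516, 0.0615, 0.131 ]), array([0.6514, 0.0613, 0.1321]))
```

jog_arm([
  {"slide": [0, -0.0007, 0.015], "rot": [0, 0, 0]},
  {"slide": [0, 0, 0.03], "rot": [0, 0, 0]},
  {"slide": [0, 0, 0.03], "rot": [0, 0, 0]},
  {"slide": [0, 0, 0.03], "rot": [0, 0, 0]},
  {"slide": [0, 0, 0.025], "rot": [0, 0, 0]},
])

```text
clock: 16.87
eef_pos: [0.4294, 0.1913, 0.1059]
tcp_rot: [[-0.121, -0.993, -0.001], [-0.993, 0.121, -0.001], [0.001, 0.001, -1.0]]
contact_force: [0.0, 0.3, -0.2]
gripper_width: 0.0856
grasp_force: 0.0
```

jog_arm([
  {"slide": [0, 0, 0.015], "rot": [0, 0, 0]},
  {"slide": [0, 0, 0.01], "rot": [0, 0, 0]},
  {"slide": [0, 0, 0.006], "rot": [0, 0, 0]},
  {"slide": [0, 0, 0], "rot": [0, 0, 0]},
  {"slide": [0, 0, 0], "rot": [0, 0, 0]},
])

```text
clock: 17.28
eef_pos: [0.4297, 0.1922, 0.0768]
tcp_rot: [[-0.12, -0.993, 0.0], [-0.993, 0.12, -0.0], [0.0, -0.0, -1.0]]
contact_force: [0.1, 0.7, 0.2]
gripper_width: 0.0853
grasp_force: 0.0
```

jog_arm([
  {"slide": [0, 0, 0], "rot": [0, 0, 0]},
  {"slide": [0, 0, 0], "rot": [0, 0, 0]},
  {"slide": [0, 0, 0], "rot": [0, 0, 0]},
  {"slide": [0, 0, 0], "rot": [0, 0, 0]},
  {"slide": [0, 0, 0], "rot": [0, 0, 0]},
], grip=1)

```text
clock: 17.7
eef_pos: [0.4296, 0.1926, 0.0776]
tcp_rot: [[-0.118, -0.993, 0.001], [-0.993, 0.118, 0.001], [-0.001, -0.001, -1.0]]
contact_force: [1.7, -0.9, 3.7]
gripper_width: 0.0348
grasp_force: 59.5
```

jog_arm([
  {"slide": [0, 0, 0], "rot": [0, 0, 0]},
  {"slide": [0, 0, 0], "rot": [0, 0, 0]},
  {"slide": [0, 0, 0], "rot": [0, 0, 0]},
])

```text
clock: 17.95
eef_pos: [0.4296, 0.1927, 0.0776]
tcp_rot: [[-0.118, -0.993, 0.001], [-0.993, 0.118, 0.001], [-0.001, -0.001, -1.0]]
contact_force: [-0.5, -0.5, 6.0]
gripper_width: 0.0345
grasp_force: 59.6
```

jog_arm([
  {"slide": [0, 0, -0.015], "rot": [0, 0, 0]},
  {"slide": [0, 0, -0.03], "rot": [0, 0, 0]},
  {"slide": [0, 0, -0.035], "rot": [0, 0, 0]},
  {"slide": [0, 0, -0.035], "rot": [0, 0, 0]},
  {"slide": [0, 0, -0.03], "rot": [0, 0, 0]},
])

```text
clock: 18.37
eef_pos: [0.4287, 0.1921, 0.2235]
tcp_rot: [[-0.119, -0.993, -0.0], [-0.993, 0.119, 0.0], [-0.0, 0.0, -1.0]]
contact_force: [1.2, 1.2, -1.3]
gripper_width: 0.0343
grasp_force: 60.0
```

jog_arm([
  {"slide": [0.0095, -0.0119, 0], "rot": [0, 0, 0]},
  {"slide": [0.0189, -0.0238, 0], "rot": [0, 0, 0]},
  {"slide": [0.0189, -0.0238, 0], "rot": [0, 0, 0]},
  {"slide": [0.0189, -0.0238, 0], "rot": [0, 0, 0]},
  {"slide": [0.0189, -0.0238, 0], "rot": [0, 0, 0]},
])

```text
clock: 18.78
eef_pos: [0.5254, 0.0941, 0.2211]
tcp_rot: [[-0.119, -0.993, -0.002], [-0.993, 0.119, 0.0], [0.0, 0.002, -1.0]]
contact_force: [0.3, 0.4, -1.8]
gripper_width: 0.0345
grasp_force: 60.1
```

jog_arm([
  {"slide": [0.0189, -0.0238, 0], "rot": [0, 0, 0]},
  {"slide": [0.0189, -0.0238, 0], "rot": [0, 0, 0]},
  {"slide": [0.0189, -0.0238, 0], "rot": [0, 0, 0]},
  {"slide": [0.0189, -0.0238, 0], "rot": [0, 0, 0]},
  {"slide": [0.0189, -0.0238, 0], "rot": [0, 0, 0]},
])

```text
clock: 19.2
eef_pos: [0.6324, -0.014, 0.2205]
tcp_rot: [[-0.119, -0.993, -0.002], [-0.993, 0.119, 0.0], [-0.0, 0.002, -1.0]]
contact_force: [1.2, 0.7, -1.8]
gripper_width: 0.0342
grasp_force: 60.1
```

jog_arm([
  {"slide": [0.009, -0.0114, 0], "rot": [0, 0, 0]},
  {"slide": [0, 0, 0], "rot": [0, 0, 0]},
  {"slide": [0, 0, 0], "rot": [0, 0, 0]},
  {"slide": [0, 0, 0], "rot": [0, 0, 0]},
])

```text
clock: 19.53
eef_pos: [0.6415, -0.0227, 0.2209]
tcp_rot: [[-0.119, -0.993, -0.002], [-0.993, 0.119, 0.0], [-0.0, 0.002, -1.0]]
contact_force: [-0.1, 0.2, -2.0]
gripper_width: 0.0345
grasp_force: 60.1
```

Run:
```python
from h import *
to(.643,-.0228,.0936)
```

```text
t 19.5333 pos [ 0.6415 -0.0227  0.2209] slide [-1.000e-04 -1.700e-03  1.273e-01] rot [0.13 0.   0.01] q6 -0.33 w 0.0345
```

jog_arm([
  {"slide": [0, -0.0012, 0.015], "rot": [0, 0, 0]},
  {"slide": [0, 0, 0.03], "rot": [0, 0, 0]},
  {"slide": [0, 0, 0.03], "rot": [0, 0, 0]},
  {"slide": [0, 0, 0.03], "rot": [0, 0, 0]},
  {"slide": [0, 0, 0.015], "rot": [0, 0, 0]},
])

```text
clock: 19.95
eef_pos: [0.6405, -0.0222, 0.0981]
tcp_rot: [[-0.118, -0.993, -0.006], [-0.993, 0.118, 0.0], [0.001, 0.006, -1.0]]
contact_force: [0.6, -0.8, -1.9]
gripper_width: 0.0342
grasp_force: 60.2
```

jog_arm([
  {"slide": [0, 0, 0.005], "rot": [0, 0, 0]},
  {"slide": [0, 0, 0], "rot": [0, 0, 0]},
  {"slide": [0, 0, 0], "rot": [0, 0, 0]},
  {"slide": [0, 0, 0], "rot": [0, 0, 0]},
  {"slide": [0, 0, 0], "rot": [0, 0, 0]},
])

```text
clock: 20.37
eef_pos: [0.6447, -0.023, 0.0987]
tcp_rot: [[-0.119, -0.993, 0.004], [-0.993, 0.119, 0.001], [-0.001, -0.004, -1.0]]
contact_force: [-0.5, 0.0, -1.8]
gripper_width: 0.0344
grasp_force: 60.2
```

jog_arm([
  {"slide": [0, 0, 0.0015], "rot": [0, 0, 0]},
  {"slide": [0, 0, 0], "rot": [0, 0, 0]},
  {"slide": [0, 0, 0], "rot": [0, 0, 0]},
])

```text
clock: 20.62
eef_pos: [0.6437, -0.0233, 0.0956]
tcp_rot: [[-0.119, -0.993, 0.001], [-0.993, 0.119, 0.0], [-0.0, -0.001, -1.0]]
contact_force: [-1.1, -0.8, -1.9]
gripper_width: 0.0342
grasp_force: 60.2
```

jog_arm([
  {"slide": [0, 0, 0.0015], "rot": [0, 0, 0]},
  {"slide": [0, 0, 0], "rot": [0, 0, 0]},
  {"slide": [0, 0, 0], "rot": [0, 0, 0]},
  {"slide": [0, 0, 0], "rot": [0, 0, 0]},
])

```text
clock: 20.95
eef_pos: [0.6437, -0.0234, 0.0938]
tcp_rot: [[-0.119, -0.993, 0.0], [-0.993, 0.119, -0.0], [0.0, -0.0, -1.0]]
contact_force: [0.5, -0.5, -1.0]
gripper_width: 0.0345
grasp_force: 60.3
```

jog_arm([
  {"slide": [0, 0, 0.001], "rot": [0, 0, 0]},
  {"slide": [0, 0, 0], "rot": [0, 0, 0]},
  {"slide": [0, 0, 0], "rot": [0, 0, 0]},
])

```text
clock: 21.2
eef_pos: [0.6438, -0.0234, 0.0937]
tcp_rot: [[-0.119, -0.993, 0.0], [-0.993, 0.119, -0.0], [0.0, -0.0, -1.0]]
contact_force: [-2.5, -0.1, 5.0]
gripper_width: 0.0347
grasp_force: 60.6
```

jog_arm([
  {"slide": [0, 0, 0], "rot": [0, 0, 0]},
  {"slide": [0, 0, 0], "rot": [0, 0, 0]},
  {"slide": [0, 0, 0], "rot": [0, 0, 0]},
  {"slide": [0, 0, 0], "rot": [0, 0, 0]},
  {"slide": [0, 0, 0], "rot": [0, 0, 0]},
], grip=0)

```text
clock: 21.62
eef_pos: [0.6436, -0.0233, 0.0925]
tcp_rot: [[-0.119, -0.993, -0.0], [-0.993, 0.119, 0.0], [-0.0, 0.0, -1.0]]
contact_force: [0.1, -0.2, 0.6]
gripper_width: 0.0851
grasp_force: 0.0
```

jog_arm([
  {"slide": [0, 0, -0.01], "rot": [0, 0, 0]},
  {"slide": [0, 0, -0.02], "rot": [0, 0, 0]},
  {"slide": [0, 0, -0.03], "rot": [0, 0, 0]},
  {"slide": [0, 0, -0.035], "rot": [0, 0, 0]},
  {"slide": [0, 0, -0.035], "rot": [0, 0, 0]},
])

```text
clock: 22.03
eef_pos: [0.6433, -0.0235, 0.2246]
tcp_rot: [[-0.119, -0.993, -0.001], [-0.993, 0.119, -0.0], [0.0, 0.001, -1.0]]
contact_force: [1.3, -0.6, -0.5]
gripper_width: 0.0854
grasp_force: 0.0
```

jog_arm([
  {"slide": [-0.0034, 0.0155, 0], "rot": [0, 0, 0]},
  {"slide": [-0.0069, 0.0311, 0], "rot": [0, 0, 0]},
  {"slide": [-0.0069, 0.0311, 0], "rot": [0, 0, 0]},
  {"slide": [-0.0069, 0.0311, 0], "rot": [0, 0, 0]},
  {"slide": [-0.0069, 0.0311, 0], "rot": [0, 0, 0]},
])

```text
clock: 22.45
eef_pos: [0.5071, 0.0243, 0.2235]
tcp_rot: [[-0.119, -0.993, 0.001], [-0.993, 0.119, 0.0], [-0.0, -0.001, -1.0]]
contact_force: [-0.7, 1.0, 0.7]
gripper_width: 0.0851
grasp_force: 0.0
```

jog_arm([
  {"slide": [-0.0069, 0.0311, 0], "rot": [0, 0, 0]},
  {"slide": [-0.0069, 0.0311, 0], "rot": [0, 0, 0]},
  {"slide": [-0.0035, 0.0155, 0], "rot": [0, 0, 0]},
  {"slide": [0, 0, 0], "rot": [0, 0, 0]},
  {"slide": [0, 0, 0], "rot": [0, 0, 0]},
])

```text
clock: 22.87
eef_pos: [0.4334, 0.0508, 0.2241]
tcp_rot: [[-0.117, -0.993, 0.003], [-0.993, 0.117, 0.001], [-0.001, -0.002, -1.0]]
contact_force: [-0.4, -0.4, 0.7]
gripper_width: 0.0853
grasp_force: 0.0
```

jog_arm([
  {"slide": [0, 0, 0], "rot": [0, 0, 0]},
])

```text
clock: 22.95
eef_pos: [0.4343, 0.0507, 0.2236]
tcp_rot: [[-0.119, -0.993, 0.002], [-0.993, 0.119, 0.001], [-0.001, -0.002, -1.0]]
contact_force: [0.9, 0.0, -0.4]
gripper_width: 0.0857
grasp_force: 0.0
```

Run:
```python
from h import *
to(.4335,.0505,.0522)
m,p,d=shot("wrist"); print(topc(m,d,.065,316,187,50))
m,p,d=shot("top"); print(topc(m,d,.156,261,127,22)[2],topc(m,d,.131,297,137,20)[2],topc(m,d,.106,332,145,20))
```

```text
t 22.95 pos [0.4343 0.0507 0.2236] slide [0.0004 0.0011 0.1714] rot [-0.1   0.04  0.02] q6 -0.61 w 0.0857
(array([315.52389526, 186.07546997]), array([32.7, 32.8]), array([0.4338, 0.0503, 0.065 ]), array([0.4338, 0.05  , 0.0662]))
[0.6624 0.1442 0.156 ] [0.6522 0.0617 0.131 ] (array([335.52139282, 144.80770874]), array([15.1, 15.3]), array([ 0.6424, -0.0227,  0.106 ]), array([ 0.6416, -0.0237,  0.1072]))
```

jog_arm([
  {"slide": [0.0003, 0.0003, 0.015], "rot": [0, 0, 0]},
  {"slide": [0, 0, 0.03], "rot": [0, 0, 0]},
  {"slide": [0, 0, 0.035], "rot": [0, 0, 0]},
  {"slide": [0, 0, 0.035], "rot": [0, 0, 0]},
  {"slide": [0, 0, 0.025], "rot": [0, 0, 0]},
])

```text
clock: 23.47
eef_pos: [0.4327, 0.0495, 0.0802]
tcp_rot: [[-0.121, -0.993, -0.003], [-0.993, 0.121, -0.001], [0.001, 0.002, -1.0]]
contact_force: [-0.8, 0.1, 0.2]
gripper_width: 0.0856
grasp_force: 0.0
```

jog_arm([
  {"slide": [0, 0, 0.015], "rot": [0, 0, 0]},
  {"slide": [0, 0, 0.01], "rot": [0, 0, 0]},
  {"slide": [0, 0, 0.006], "rot": [0, 0, 0]},
  {"slide": [0, 0, 0], "rot": [0, 0, 0]},
  {"slide": [0, 0, 0], "rot": [0, 0, 0]},
])

```text
clock: 23.88
eef_pos: [0.4336, 0.0502, 0.0517]
tcp_rot: [[-0.119, -0.993, -0.0], [-0.993, 0.119, -0.0], [0.0, 0.0, -1.0]]
contact_force: [-0.8, 0.3, -0.4]
gripper_width: 0.0856
grasp_force: 0.0
```

jog_arm([
  {"slide": [0, 0, 0], "rot": [0, 0, 0]},
  {"slide": [0, 0, 0], "rot": [0, 0, 0]},
  {"slide": [0, 0, 0], "rot": [0, 0, 0]},
  {"slide": [0, 0, 0], "rot": [0, 0, 0]},
  {"slide": [0, 0, 0], "rot": [0, 0, 0]},
], grip=1)

```text
clock: 24.3
eef_pos: [0.4334, 0.0504, 0.0525]
tcp_rot: [[-0.119, -0.993, 0.001], [-0.993, 0.119, 0.0], [-0.0, -0.001, -1.0]]
contact_force: [-1.5, 0.9, 4.8]
gripper_width: 0.0304
grasp_force: 58.8
```

jog_arm([
  {"slide": [0, 0, 0], "rot": [0, 0, 0]},
  {"slide": [0, 0, 0], "rot": [0, 0, 0]},
  {"slide": [0, 0, 0], "rot": [0, 0, 0]},
])

```text
clock: 24.55
eef_pos: [0.4334, 0.0504, 0.0525]
tcp_rot: [[-0.118, -0.993, 0.001], [-0.993, 0.118, 0.0], [-0.0, -0.001, -1.0]]
contact_force: [-2.1, -0.6, 6.4]
gripper_width: 0.0303
grasp_force: 58.9
```

jog_arm([
  {"slide": [0, 0, -0.015], "rot": [0, 0, 0]},
  {"slide": [0, 0, -0.03], "rot": [0, 0, 0]},
  {"slide": [0, 0, -0.035], "rot": [0, 0, 0]},
  {"slide": [0, 0, -0.035], "rot": [0, 0, 0]},
  {"slide": [0, 0, -0.025], "rot": [0, 0, 0]},
])

```text
clock: 24.97
eef_pos: [0.4335, 0.0504, 0.1946]
tcp_rot: [[-0.119, -0.993, 0.003], [-0.993, 0.119, 0.001], [-0.002, -0.003, -1.0]]
contact_force: [1.2, 0.4, -1.1]
gripper_width: 0.0303
grasp_force: 59.5
```

jog_arm([
  {"slide": [0.0083, -0.0135, 0], "rot": [0, 0, 0]},
  {"slide": [0.0166, -0.0271, 0], "rot": [0, 0, 0]},
  {"slide": [0.0166, -0.0271, 0], "rot": [0, 0, 0]},
  {"slide": [0.0166, -0.0271, 0], "rot": [0, 0, 0]},
  {"slide": [0.0166, -0.0271, 0], "rot": [0, 0, 0]},
])

```text
clock: 25.38
eef_pos: [0.5458, -0.0393, 0.1916]
tcp_rot: [[-0.119, -0.993, -0.0], [-0.993, 0.119, 0.0], [-0.0, 0.0, -1.0]]
contact_force: [-0.3, 1.1, -0.0]
gripper_width: 0.0304
grasp_force: 59.5
```

jog_arm([
  {"slide": [0.0166, -0.0271, 0], "rot": [0, 0, 0]},
  {"slide": [0.0166, -0.0271, 0], "rot": [0, 0, 0]},
  {"slide": [0.0166, -0.0271, 0], "rot": [0, 0, 0]},
  {"slide": [0.0083, -0.0137, 0], "rot": [0, 0, 0]},
  {"slide": [0, 0, 0], "rot": [0, 0, 0]},
])

```text
clock: 25.8
eef_pos: [0.6344, -0.1095, 0.1901]
tcp_rot: [[-0.122, -0.993, -0.001], [-0.993, 0.122, -0.0], [0.0, 0.001, -1.0]]
contact_force: [-0.1, -0.2, 0.0]
gripper_width: 0.0306
grasp_force: 59.5
```

jog_arm([
  {"slide": [0, 0, 0], "rot": [0, 0, 0]},
  {"slide": [0, 0, 0], "rot": [0, 0, 0]},
])

```text
clock: 25.97
eef_pos: [0.6317, -0.1071, 0.1911]
tcp_rot: [[-0.119, -0.993, -0.002], [-0.993, 0.119, 0.0], [-0.0, 0.002, -1.0]]
contact_force: [1.6, 0.2, -0.7]
gripper_width: 0.0306
grasp_force: 59.5
```

Run:
```python
from h import *
to(.633,-.107,.0685)
```

```text
t 25.9667 pos [ 0.6317 -0.1071  0.1911] slide [-0.0002 -0.0015  0.1226] rot [ 0.1   0.01 -0.  ] q6 -0.2 w 0.0306
```

jog_arm([
  {"slide": [0, -0.001, 0.015], "rot": [0, 0, 0]},
  {"slide": [0, 0, 0.03], "rot": [0, 0, 0]},
  {"slide": [0, 0, 0.03], "rot": [0, 0, 0]},
  {"slide": [0, 0, 0.03], "rot": [0, 0, 0]},
  {"slide": [0, 0, 0.01], "rot": [0, 0, 0]},
])

```text
clock: 26.38
eef_pos: [0.6298, -0.1064, 0.0726]
tcp_rot: [[-0.119, -0.993, -0.008], [-0.993, 0.119, 0.001], [0.0, 0.008, -1.0]]
contact_force: [-1.4, 0.2, -1.2]
gripper_width: 0.0308
grasp_force: 59.5
```

jog_arm([
  {"slide": [0, 0, 0.005], "rot": [0, 0, 0]},
  {"slide": [0, 0, 0], "rot": [0, 0, 0]},
  {"slide": [0, 0, 0], "rot": [0, 0, 0]},
  {"slide": [0, 0, 0], "rot": [0, 0, 0]},
  {"slide": [0, 0, 0], "rot": [0, 0, 0]},
])

```text
clock: 26.8
eef_pos: [0.6347, -0.1074, 0.0738]
tcp_rot: [[-0.119, -0.993, 0.004], [-0.993, 0.119, 0.0], [-0.0, -0.004, -1.0]]
contact_force: [-0.5, -0.3, -0.1]
gripper_width: 0.0304
grasp_force: 59.5
```

jog_arm([
  {"slide": [0, 0, 0.0015], "rot": [0, 0, 0]},
  {"slide": [0, 0, 0], "rot": [0, 0, 0]},
  {"slide": [0, 0, 0], "rot": [0, 0, 0]},
])

```text
clock: 27.05
eef_pos: [0.6337, -0.1076, 0.0707]
tcp_rot: [[-0.119, -0.993, 0.001], [-0.993, 0.119, 0.0], [-0.0, -0.001, -1.0]]
contact_force: [-0.6, -0.1, -0.8]
gripper_width: 0.0305
grasp_force: 59.5
```

jog_arm([
  {"slide": [0, 0, 0.0015], "rot": [0, 0, 0]},
  {"slide": [0, 0, 0], "rot": [0, 0, 0]},
  {"slide": [0, 0, 0], "rot": [0, 0, 0]},
  {"slide": [0, 0, 0], "rot": [0, 0, 0]},
])

```text
clock: 27.38
eef_pos: [0.6336, -0.1076, 0.0687]
tcp_rot: [[-0.119, -0.993, -0.0], [-0.993, 0.119, -0.0], [0.0, 0.0, -1.0]]
contact_force: [0.5, -0.5, -0.7]
gripper_width: 0.0303
grasp_force: 59.6
```

jog_arm([
  {"slide": [0, 0, 0.001], "rot": [0, 0, 0]},
  {"slide": [0, 0, 0], "rot": [0, 0, 0]},
  {"slide": [0, 0, 0], "rot": [0, 0, 0]},
])

```text
clock: 27.63
eef_pos: [0.6336, -0.1076, 0.0686]
tcp_rot: [[-0.119, -0.993, 0.0], [-0.993, 0.119, -0.0], [0.0, -0.0, -1.0]]
contact_force: [-2.0, 0.3, 4.6]
gripper_width: 0.0303
grasp_force: 59.9
```

Contact. I'll release, lift, back off toward the robot and check.

jog_arm([
  {"slide": [0, 0, 0], "rot": [0, 0, 0]},
  {"slide": [0, 0, 0], "rot": [0, 0, 0]},
  {"slide": [0, 0, 0], "rot": [0, 0, 0]},
  {"slide": [0, 0, 0], "rot": [0, 0, 0]},
  {"slide": [0, 0, 0], "rot": [0, 0, 0]},
], grip=0)

```text
clock: 28.05
eef_pos: [0.6336, -0.1075, 0.0675]
tcp_rot: [[-0.119, -0.993, -0.0], [-0.993, 0.119, 0.0], [0.0, 0.0, -1.0]]
contact_force: [-0.5, -0.1, -0.2]
gripper_width: 0.0852
grasp_force: 0.0
```

jog_arm([
  {"slide": [0, 0, -0.01], "rot": [0, 0, 0]},
  {"slide": [0, 0, -0.02], "rot": [0, 0, 0]},
  {"slide": [0, 0, -0.03], "rot": [0, 0, 0]},
  {"slide": [0, 0, -0.035], "rot": [0, 0, 0]},
  {"slide": [0, 0, -0.035], "rot": [0, 0, 0]},
])

```text
clock: 28.47
eef_pos: [0.6332, -0.1076, 0.1996]
tcp_rot: [[-0.119, -0.993, -0.001], [-0.993, 0.119, -0.0], [0.0, 0.001, -1.0]]
contact_force: [1.4, 0.3, -0.2]
gripper_width: 0.085
grasp_force: 0.0
```

jog_arm([
  {"slide": [0, 0.015, -0.01], "rot": [0, 0, 0]},
  {"slide": [0, 0.035, 0], "rot": [0, 0, 0]},
  {"slide": [0, 0.035, 0], "rot": [0, 0, 0]},
  {"slide": [0, 0.035, 0], "rot": [0, 0, 0]},
  {"slide": [0, 0.035, 0], "rot": [0, 0, 0]},
])

```text
clock: 28.88
eef_pos: [0.4781, -0.0891, 0.2085]
tcp_rot: [[-0.119, -0.993, 0.001], [-0.993, 0.119, 0.0], [-0.0, -0.001, -1.0]]
contact_force: [-0.1, 0.1, 1.1]
gripper_width: 0.0855
grasp_force: 0.0
```

jog_arm([
  {"slide": [0, 0.01, 0], "rot": [0, 0, 0]},
  {"slide": [0, 0, 0], "rot": [0, 0, 0]},
  {"slide": [0, 0, 0], "rot": [0, 0, 0]},
  {"slide": [0, 0, 0], "rot": [0, 0, 0]},
])

```text
clock: 29.22
eef_pos: [0.4712, -0.0879, 0.2085]
tcp_rot: [[-0.119, -0.993, 0.002], [-0.993, 0.119, -0.0], [-0.0, -0.002, -1.0]]
contact_force: [-0.1, 1.1, -0.2]
gripper_width: 0.0854
grasp_force: 0.0
```

Run:
```python
from h import *
m,p,d=shot("top"); cv2.imwrite("pics/top9.png",p[90:250,170:430,::-1].repeat(3,0).repeat(3,1))
for z,u,v in((.156,261,127),(.131,298,137),(.106,335,145),(.081,367,153)): print(topc(m,d,z,u,v,17)[1:3])
m,p,d=shot("scene"); cv2.imwrite("pics/scene9.png",p[...,::-1])
```

```text
(array([19.4, 20.2]), array([0.6623, 0.1441, 0.156 ]))
(array([17.2, 17.7]), array([0.652 , 0.0618, 0.131 ]))
(array([13.8, 15.5]), array([ 0.6436, -0.0226,  0.106 ]))Traceback (most recent call last):
  File "<stdin>", line 3, in <module>
  File "h.py", line 37, in topc
    n,l,s,ce=cv2.connectedComponentsWithStats((b&k).astype(np.uint8)); i=1+np.argmax(s[1:,4])
                                                                           ~~~~~~~~~^^^^^^^^^
    return _wrapfunc(a, 'argmax', axis=axis, out=out, **kwds)
    return bound(*args, **kwds)
ValueError: attempt to get argmax of an empty sequence
```

The arm probably hides the small one from the top camera, so I'll check it with the scene and wrist cameras.

Run:
```python
from h import *
m,p,d=shot("scene"); cv2.imwrite("pics/scene9.png",p[...,::-1])
for z,u,v,r in((.156,380,283,130),(.131,333,267,110),(.106,290,253,70),(.081,250,235,50)):
    try: print(topc(m,d,z,u,v,r,.004)[1:3])
    except Exception as e: print("none")
m,p,d=shot("wrist")
try: print(topc(m,d,.081,130,180,130))
except Exception: print("none")
```

```text
(array([18.2, 31. ]), array([0.6719, 0.1465, 0.156 ]))
(array([15.6, 25.8]), array([0.6615, 0.0649, 0.131 ]))
(array([13.4, 21.6]), array([ 0.6511, -0.0194,  0.106 ]))
(array([10.9, 17.9]), array([ 0.6403, -0.1037,  0.081 ]))
(array([129.69807434, 196.62298584]), array([36. , 41.5]), array([ 0.6315, -0.1076,  0.081 ]), array([ 0.6308, -0.1078,  0.082 ]))
```

View pics/scene9.png

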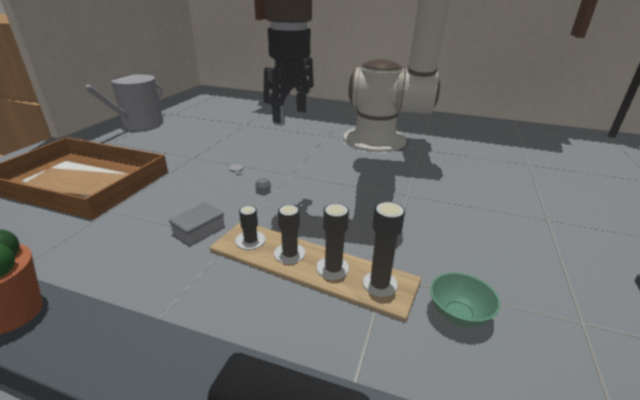

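The scene view shows all four upright on their pads. XL is at (385,245) beside the bowl, then large (335,240), medium (290,232) and small (249,226). The tail caps look centred.

```bash
python3 -c "
from plant import *
print(hand_in())"
```

```text
the job is handed in; nothing more can be done
None
```

All four flashlights stand upright on their pads in height order, tallest next to the bowl, each within about 2 mm of its pad's centre by the cameras; I handed the job in at about 29 s, with no verdict returned.

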